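Tip the drained tube rack onto its feet and push it home against the stop rail

ROBOT

A 6-joint arm with a two-finger parallel gripper is mounted at the origin on a cart in front of the work surface, level with it; the furniture and walls round the work are solid. World frame = base frame: x ahead of the robot, y to its left, z up, the work surface at z = 0. Lengths are in mm, angles in rad, forces in N, time in s.
With the tool pointing down it reaches from about 300 to 875 mm from the base axis. Payload 6.4 kg.
Tool frame: the origin (TCP) lies on the mounting face of the last link; the fingertips stand 173 mm ahead of it and the grasp point (between the pads) lies 155 mm ahead of it (arm.hold_point_z is the distance from the TCP to the grasp point, in mm); y points along the fingers, z is the direction in which the jaws open and shut, and the axes are right-handed (so a half turn about y gives the same grasp; the last joint's range is limited). The gripper opens to 85 mm and grips with 20 to 120 N. Pads are 22 mm wide; open, the fingers measure 114 mm over their backs; the gripper's body (76 mm by 85 mm) begins 54 mm behind the grasp point. The pads swing forward as they close: fully open they stand 13 mm farther back than shut.
Start: joints at [-1.398, 0.181, 1.607, -0, 1.354, -0.206], TCP at [212.655, -534.247, 404.688] pointing down, gripper open.
Joint ranges: [-2.99, 2.99], [-0.89, 2.07], [0.3, 2.58], [-1.14, 4.28], [0, 2.63], [-3.12, 3.12]. Speed limits (rad/s): [2.57, 2.57, 3.01, 3.14, 3.14, 3.14].

INTERFACE

Orientations are given as a unit quaternion [x, y, z, w].
In Python, from station import arm gives the robot as it stands.
- The arm moves only by the tool servo_tool, never from a script. Its argument "increments" is a list that holds one entry, the list of rows, each a list of 7 numbers: the shift along the tool's x, y, z in m, then the turn, a rotation vector about the tool's x, y, z in rad, then the opening, from 0 (shut) to 1 (fully open). In form: [[[tx, ty, tz, rx, ry, rz, gripper], ...]]. A call has 1 to 8 rows; each row shifts and turns the pose as measured when the row begins, along the tool's axes as they then stand; what a row does not reach is not made up. A row lasts 1/8 s, in which the tool goes at most 62.5 mm and 10.7 degrees, less where a joint would pass 70% of its speed; a pose out of reach is approached as far as the arm can. A call with a gripper value outside its range is refused whole. The fingers move at their own pace and stop on an object; "grip_force" is the grip in N (left out, the last holds). Time passes only in rows, so rows that do not move let the fingers close. It gives the time, the measured TCP pose, the force and the opening at its end, in the units of the state.
- arm.observe(): the state, without advancing time (a new reading comes with each control period).
- arm.capture(name): name is "side" or "top"; returns a dict with "color" (384x512x3 uint8, red, green, blue), "fx", "fy", "cx", "cy" (pixels), "R" (3x3) and "t" (3): a world point X has camera coordinates R X + t. Camera axes: x right, y down, z forward; pixel columns grow to the right and rows downward; lengths in mm; the calibration is good to about 2 mm. A picture is of the moment at which its call begins. There is no depth.
- arm.close_job(): hands the job in, once; it reports no verdict.
The state is a dict: "clock": time; "q": joint angles; "qd": joint speeds; "joint_efforts": joint torques, N m; "tcp_pos": TCP position; "eef_rot": TCP orientation; "force": force on the tool from outside, world axes, zero at the start; "wrist_torque": the same for the moment, N m; "opening": opening from 0.0 (shut) to 1.0 (fully open).
Only numpy, scipy, OpenCV 4.12 (cv2) and the standard library are available. Lean on these libraries where they do the work, as an engineer would, in place of code of your own. Each camera call takes 0.05 s, during which the arm holds its last target.

TASK

The blue test-tube rack near the front of the worktop was left standing on its end to drain. Without grasping or lifting it, push it near the top so that it tips over and lands on its feet, and push it along the worktop until one long side stands flush against the aluminium stop rail, no part of it sticking out past the rail's ends. Leave everything else where it stands.

Things in the scene. Friction and masses are not known exactly. Their poses are not given: they have to be found in the camera images.
- rack: Loose blue test-tube rack near the front, 62 x 190 x 77 mm (own x, y, z), 0.2 to 0.4 kg; not the fixed one far back right. Bottom plate, end walls, perforated plates 45 and 75 mm up; between the plates the long sides are open. Origin: centre of its underside; own z runs from underside to perforated top. Starts on end, 190 mm tall, own y up, origin 95 mm high; on its feet own z is up, origin height 0.
- rack_top (a point): Push here to tip it: on the rack's perforated top, 20 mm from the end that starts uppermost, so 170 mm up at the start. Pushed there level along the rack's own -z it pivots on the lower edge of its underside (right below the rack's origin), balances at about 22 degrees, then falls by itself: the underside covers the 190 mm ahead of that edge, give or take 2 cm. On its feet it slides if pushed 45 mm up or lower, higher it may tip.
- stop_rail: Straight aluminium angle fixed to the worktop, 320 mm long, 60 mm high, black end caps. Origin: at worktop height in the middle of its flat front face; own x is level and points into the rail, away from the rack (the face is x = 0, the upright is 5 mm thick, a low flange behind reaches x = 35 mm); own y runs along the rail. The rack belongs on the -x side.
- jar: Bystander: loose jar with a mint-green cap, 47 mm across, 83 mm high, beyond the rail's +y end. Origin: centre of its underside.
- beaker: Bystander: loose small glass beaker, about 57 mm across, 66 mm high, behind the rail. Origin: centre of its underside.
- vial: Bystander: loose small vial with a red cap, 21 mm across, 45 mm high, behind the rail. Origin: centre of its underside.
- bottle: Bystander: loose square whitish reagent bottle, 87 mm wide, 142 mm high, to the right of the work. Origin: centre of its underside.
Mind the look-alikes: they are no part of the job. Leave any pink or turquoise look-alike of the rack alone.

How it is judged:
By the outcome, as a careful person would: the job done as asked, in the order asked, and still so for the second after the job is handed in, with the robot touching nothing.
It also fails if it takes over 61 s, if anything falls off the work surface, if the arm or the gripper's body presses on something with over 40 N, if the wrist force passes 120 N, or if a joint passes its speed limit or range.

## Working session

There is one attempt and no reset: what is moved stays moved. The work goes in short steps, Python scripts to look and compute and a tool call to move; the robot and the scene stay as the last step left them, time stands still between calls to the robot, and variables do not carry over. Pictures are saved under pics/ and viewed, and the job is handed in when it is done.

Besides the shell and the picture viewer there is one more tool, called after "Call:" as name([rows], argument=value, ...), one row to a line, values as JSON. servo_tool: Moves the arm, as the interface text tells. Its arguments: {"type":"object","properties":{"increments":{"type":"array","items":{"type":"array","items":{"type":"array","items":{"type":"number"}}}},"grip_force":{"type":"number"}},"required":["increments"]}

```bash
mkdir -p pics; ls; python3 - <<'E'
from station import arm
import cv2,numpy as np
print(arm.observe())
for n in("side","top"):
    c=arm.capture(n); cv2.imwrite(f"pics/{n}0.png",cv2.resize(c["color"][:,:,::-1],None,fx=1.5,fy=1.5,interpolation=cv2.INTER_CUBIC))
    print(n,c["fx"],c["fy"],c["cx"],c["cy"],np.round(c["R"],4).tolist(),np.round(c["t"],1), -np.array(c["R"]).T@c["t"])
E
```

```text
pics
{'clock': 0.0, 'q': array([-1.39833556e+00,  1.81552984e-01,  1.60801212e+00,  3.26064000e-06,
        1.35379878e+00, -2.06343172e-01]), 'qd': array([-0.00080371, -0.0006767 , -0.00102628, -0.00019187,  0.00033922,
       -0.00089745]), 'joint_efforts': array([ 3.01652335e-04, -4.44881415e+01, -3.51326430e+01, -2.27512246e-04,
        9.16419842e-03, -8.80264395e-06]), 'tcp_pos': array([ 212.58945197, -533.98321231,  403.77517989]), 'eef_rot': array([-0.13311609,  0.69508748, -0.69383525,  0.13313956]), 'force': array([-0.36497266, -0.31941046, -0.12626391]), 'wrist_torque': array([-0.0093633 , -0.00341012, -0.06353233]), 'opening': 1.001321144245155}
side 387.5969945784549 387.5969945784549 253.02593518231774 191.5515814788547 [[-0.995, -0.1001, -0.0002], [-0.0536, 0.5352, -0.843], [0.0845, -0.8387, -0.5379]] [ 626.2   -3.7 1347.4] [ 509.0153721  1194.82743754  721.8206089 ]
top 414.1838222729151 414.1838222729151 257.16347010855816 190.3261229935253 [[-0.014, -0.9999, -0.0015], [-0.9763, 0.014, -0.216], [0.216, -0.0016, -0.9764]] [ 264.7  614.8 1374.7] [ 306.98737343  258.25655662 1475.46415588]
```

View pics/side0.png

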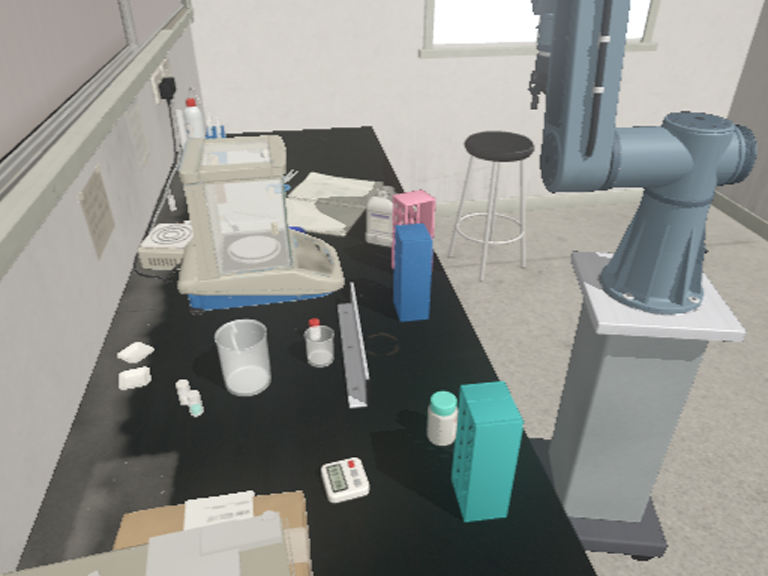

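View pics/top0.png

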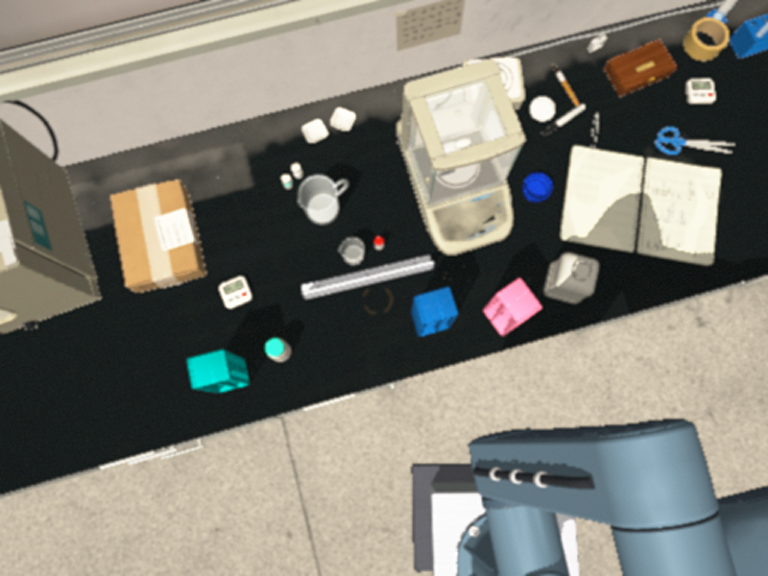

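```bash
python3 - <<'E'
from station import arm
import cv2,numpy as np
c=arm.capture("side")["color"][:,:,::-1]; cv2.imwrite("pics/s1.png",cv2.resize(c[120:280,200:360],None,fx=3.75,fy=3.75,interpolation=cv2.INTER_CUBIC))
c=arm.capture("top")["color"][:,:,::-1]; cv2.imwrite("pics/t1.png",cv2.resize(c[150:250,190:410],None,fx=3.6,fy=3.6,interpolation=cv2.INTER_CUBIC))
E
```

```text
(no output)
```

View pics/s1.png

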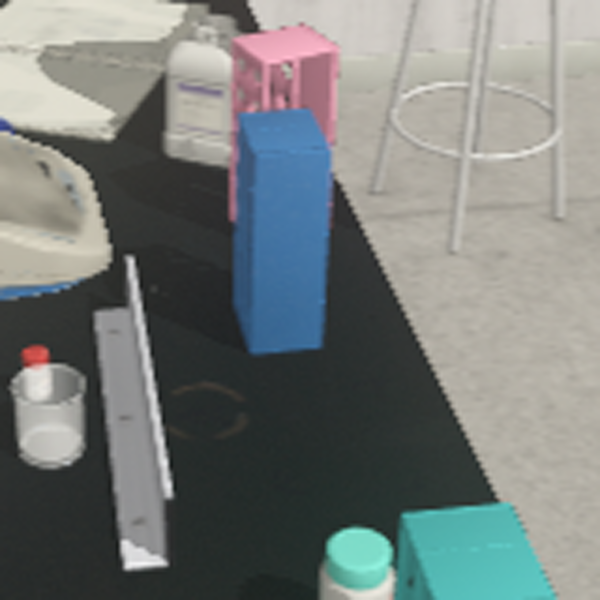

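View pics/t1.png

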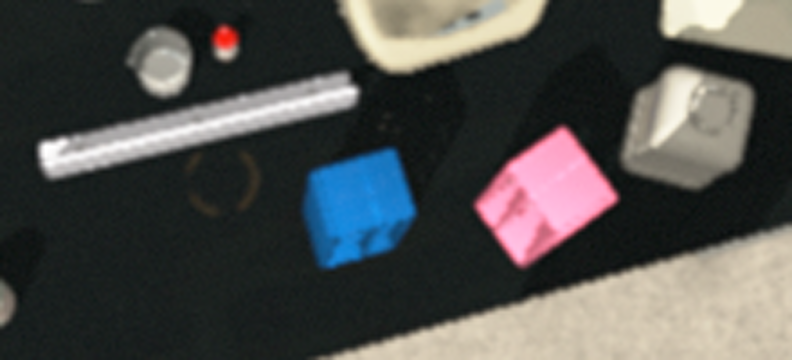

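```bash
cat > h.py <<'E'
import numpy as np,cv2
from station import arm
def proj(c,X):
    X=np.atleast_2d(X); p=X@np.array(c["R"]).T+np.array(c["t"]); return np.c_[c["fx"]*p[:,0]/p[:,2]+c["cx"],c["fy"]*p[:,1]/p[:,2]+c["cy"]]
def ray(c,u,z):
    R=np.array(c["R"]);o=-R.T@c["t"];d=R.T@np.array([(u[0]-c["cx"])/c["fx"],(u[1]-c["cy"])/c["fy"],1]);return o+d*(z-o[2])/d[2]
def sc(u): return (np.array(u,float)+.5)/3.75-.5+[200,120]
def tc(u): return (np.array(u,float)+.5)/3.6-.5+[190,150]
def crop(c,x0,x1,y0,y1,s,lines=[]):
    im=cv2.resize(np.ascontiguousarray(c["color"][y0:y1,x0:x1,::-1]),None,fx=s,fy=s,interpolation=cv2.INTER_CUBIC)
    for A,col in lines:
        p=(proj(c,A)-[x0,y0]+.5)*s-.5
        cv2.polylines(im,[np.round(p*16).astype(int)],False,col,1,cv2.LINE_AA,4)
    return im
E
python3 - <<'E'
from h import *
s=arm.capture("side");t=arm.capture("top")
for n,u,z in [("b1",(253,352),0),("b2",(323,347),0),("t1",(247,152),190),("t2",(329,149),190),("t3",(313,109),190),("t4",(238,114),190),("railtop+y",(170,495),60),("railtop-y",(128,257),60),("rail fl+y",(122,568),0),("rail fl-y",(94,311),0)]:
    print("side",n,ray(s,sc(u),z).round(1))
for n,u,z in [("A",(308,170),190),("B",(398,148),190),("C",(415,212),190),("D",(325,235),190),("rail front top +y",(52,180),60),("rail front top -y",(358,103),60),("behind+y",(40,145),3),("behind-y",(350,73),3)]:
    print("top",n,ray(t,tc(u),z).round(1))
for n,cs in(("vial",(226,40)),("beaker",(163,60)),("pA",(566,126)),("pB",(619,198)),("pC",(523,268)),("pD",(475,207))):
    print(n,ray(t,tc(cs),190 if n[0]=="p" else 50).round(1))
for n,u in(("jar",(279/1.5,345/1.5)),("teal1",(188/1.5,360/1.5)),("teal2",(247/1.5,372/1.5))): print(n,ray(t,u,80 if n=="jar" else 190).round())
for u in((0,492),(768,262),(388,388)): print("edge",ray(t,np.array(u)/1.5,0).round())
E
```

```text
side b1 [564.9 194.    0. ]
side b2 [506.  180.8   0. ]
side t1 [573.3 192.4 190. ]
side t2 [509.9 181.  190. ]
side t3 [524.8 111.8 190. ]
side t4 [585.5 127.1 190. ]
side railtop+y [604.9 448.8  60. ]
side railtop-y [676.7 148.9  60. ]
side rail fl+y [638.  460.2   0. ]
side rail fl-y [709.  146.2   0. ]
top A [569.4 199.4 190. ]
top B [588.  119.5 190. ]
top C [530.5 106.7 190. ]
top D [511.3 185.9 190. ]
top rail front top +y [589.6 441.3  60. ]
top rail front top -y [662.1 143.   60. ]
top behind+y [637.2 461.4   3. ]
top behind-y [708.1 145.5   3. ]
vial [731.1 271.5  50. ]
beaker [711.3 334.2  50. ]
pA [605.8 -29.9 190. ]
pB [540.4 -72.4 190. ]
pC [480.  15. 190.]
pD [534.2  54.1 190. ]
jar [482. 498.  80.]
teal1 [440. 667. 190.]
teal2 [413. 544. 190.]
edge [ 166. 1137.    0.]
edge [ 679. -682.    0.]
edge [387. 254.   0.]
```

```bash
cat >> h.py <<'E'
from scipy.spatial.transform import Rotation as Ro
from scipy.linalg import logm,expm
def T(p,R):
    M=np.eye(4);M[:3,:3]=R;M[:3,3]=np.array(p)/1000;return M
def cur():
    o=arm.observe();return T(o["tcp_pos"],Ro.from_quat(o["eef_rot"]).as_matrix())
def down(zdir,tilt=None):
    """tool y down, z along zdir (level); returns matrix"""
    z=np.array([zdir[0],zdir[1],0.]);z/=np.linalg.norm(z);y=np.array([0,0,-1.]);return np.c_[np.cross(y,z),y,z]
def screw(A,B,n):
    D=np.linalg.inv(A)@B;S=np.real(logm(D))/n;E=expm(S)
    return np.r_[E[:3,3],Ro.from_matrix(E[:3,:3]).as_rotvec()]
E
python3 - <<'E'
from h import *
A=cur();print(A.round(3))
from scipy.optimize import least_squares
u=np.array([-0.225,0.974]);u/=np.linalg.norm(u)
v=np.array([.974,.225])
for sg in(1,-1):
    B=T([562,94,404],down(sg*v));print(sg,screw(A,B,14).round(4),np.degrees(np.linalg.norm(screw(A,B,1)[3:])))
s=arm.capture("side");t=arm.capture("top")
# fit rack corners
obs=[(s,sc(p),i) for p,i in [((253,352),0),((323,347),1),((247,152),2),((329,149),3),((313,109),4),((238,114),5)]]+[(t,tc(p),i) for p,i in[((308,170),2),((398,148),5),((415,212),4),((325,235),3)]]
def mod(q):
    n=np.array([-np.sin(q[2]),np.cos(q[2])]);e=np.array([np.cos(q[2]),np.sin(q[2])]);p=q[:2]
    f=lambda a,b,z:np.r_[p+31*a*e-77*b*n,z]
    return np.array([f(1,0,0),f(-1,0,0),f(1,0,190),f(-1,0,190),f(-1,1,190),f(1,1,190)])
r=least_squares(lambda q:np.concatenate([proj(c,mod(q)[i])[0]-u for c,u,i in obs]),[538,189,.22])
print(r.x,r.fun.reshape(-1,2).round(1))
M=mod(r.x);L=[(M[[0,1,3,2,0]],(0,255,255)),(M[[2,3,4,5,2]],(0,255,255))]
def rail(q):
    n=np.array([-np.sin(q[2]),np.cos(q[2])]);e=np.array([np.cos(q[2]),np.sin(q[2])])
    f=lambda a,b,z:np.r_[q[:2]+a*e+b*n,z]
    return np.array([f(0,-160,60),f(0,160,60),f(0,160,0),f(35,160,0),f(35,-160,0),f(0,-160,0),f(0,-160,60),f(0,160,60),f(0,160,0),f(0,-160,0)])
L.append((rail([639.5,295,.223]),(0,0,255)))
cv2.imwrite("pics/s2.png",crop(s,200,360,120,280,3.75,L));cv2.imwrite("pics/t2.png",crop(t,190,410,150,250,3.6,L))
E
```

```text
[[-0.929 -0.     0.37   0.213]
 [-0.37   0.001 -0.929 -0.534]
 [-0.    -1.    -0.001  0.404]
 [ 0.     0.     0.     1.   ]]
1 [-0.0559  0.     -0.0014  0.     -0.1014 -0.    ] 81.3066157482881
-1 [-0.005  0.    -0.058  0.     0.123  0.   ] 98.69339415922371
[5.39443302e+02 1.90012511e+02 2.28737228e-01] [[-1.6  0.5]
 [-1.   0.3]
 [ 1.2  0.8]
 [ 0.2  0.3]
 [-0.6 -0.6]
 [-0.4 -0.8]
 [ 0.7 -0.1]
 [-0.8  0.3]
 [-0.3  1.2]
 [ 1.   0.6]]
```

View pics/s2.png

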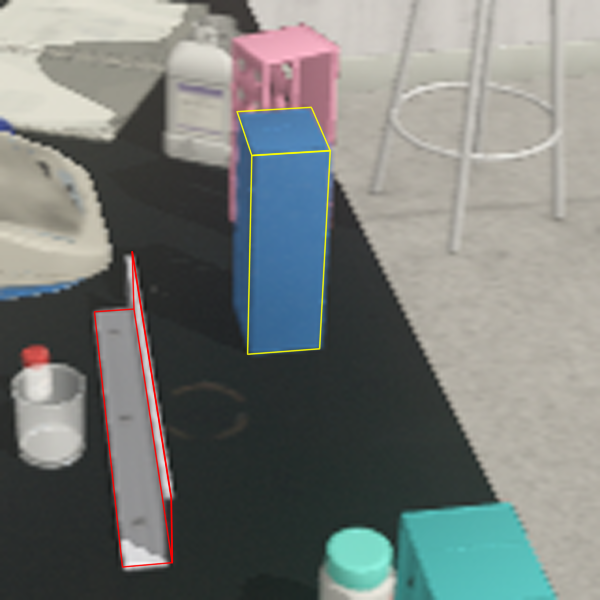

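View pics/t2.png

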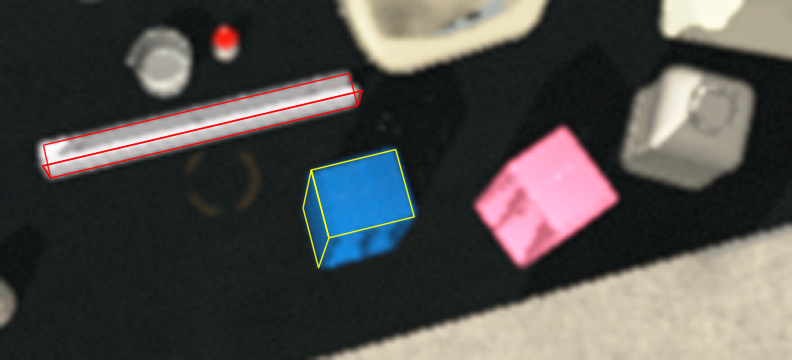

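```bash
cat > go.py <<'E'
import sys
from h import *
# usage: go.py x y z yawdeg_of_toolz tilt n ; 
x,y,z,yaw,tilt,n=map(float,sys.argv[1:7])
R=down([np.cos(np.radians(yaw)),np.sin(np.radians(yaw))])
if tilt: # tilt about level axis tool z by tilt deg
    R=R@Ro.from_rotvec([0,0,np.radians(tilt)]).as_matrix()
A=cur();print("tcp",(A[:3,3]*1000).round(1),"toolx",A[:3,0].round(3),"y",A[:3,1].round(3),"z",A[:3,2].round(3))
print(screw(A,T([x,y,z],R),int(n)).round(4).tolist()); o=arm.observe();print(o["q"].round(2),o["force"].round(1),o["clock"])
E
python3 go.py 562 93 430 13.1 0 14
```

```text
tcp [ 212.6 -534.2  404.6] toolx [-0.929 -0.37  -0.   ] y [-0.  0. -1.] z [ 0.37  -0.929 -0.   ]
[-0.0558, -0.0018, -0.0014, 0.0, -0.1015, -0.0]
[-1.4   0.18  1.61 -0.    1.35 -0.21] [-0.3 -1.  -0.1] 0.4
```

Call:
servo_tool([
  [[0,-0.01,0,0,0,0,0],[-0.056,-0.002,-0.0014,0,-0.1015,0,0],[-0.056,-0.002,-0.0014,0,-0.1015,0,0],[-0.056,-0.002,-0.0014,0,-0.1015,0,0],[-0.056,-0.002,-0.0014,0,-0.1015,0,0],[-0.056,-0.002,-0.0014,0,-0.1015,0,0],[-0.056,-0.002,-0.0014,0,-0.1015,0,0],[-0.056,-0.002,-0.0014,0,-0.1015,0,0]],
])

```text
clock: 1.4
tcp_pos: [508.9, -279.9, 435.2]
eef_rot: [0.37, -0.599, 0.605, -0.371]
force: [1.1, -1.0, 0.1]
opening: -0.001
```

```bash
python3 go.py 562 93 430 13.1 0 8
```

```text
tcp [ 508.9 -279.9  435.2] toolx [-0.451 -0.893  0.004] y [ 0.005 -0.007 -1.   ] z [ 0.893 -0.451  0.007]
[-0.048, 0.0005, -0.001, -0.0007, -0.0871, 0.0008]
[-0.71  0.17  1.56 -0.    1.41 -0.24] [ 1.1 -1.   0.1] 1.4
```

Call:
servo_tool([
  [[-0.048,0.0005,-0.001,-0.0007,-0.087,0.0008,0],[-0.048,0.0005,-0.001,-0.0007,-0.087,0.0008,0],[-0.048,0.0005,-0.001,-0.0007,-0.087,0.0008,0],[-0.048,0.0005,-0.001,-0.0007,-0.087,0.0008,0],[-0.048,0.0005,-0.001,-0.0007,-0.087,0.0008,0],[-0.048,0.0005,-0.001,-0.0007,-0.087,0.0008,0],[-0.048,0.0005,-0.001,-0.0007,-0.087,0.0008,0],[-0.048,0.0005,-0.001,-0.0007,-0.087,0.0008,0]],
])

```text
clock: 2.4
tcp_pos: [561.4, 105.9, 437.4]
eef_rot: [-0.558, 0.429, -0.436, 0.56]
force: [0.5, 0.3, -0.3]
opening: -0.002
```

```bash
python3 go.py 562 93 420 13.1 0 2
```

```text
tcp [561.4 105.9 437.4] toolx [ 0.251 -0.968  0.006] y [ 0.01  -0.003 -1.   ] z [0.968 0.251 0.009]
[0.0063, 0.0087, -0.0014, -0.0045, 0.0124, 0.0027]
[-0.02  0.14  1.58 -0.    1.4  -0.27] [ 0.5  0.3 -0.3] 2.4
```

Call:
servo_tool([
  [[0.0063,0.0087,-0.0014,-0.0045,0.0124,0.0027,0],[0.0063,0.0087,-0.0014,-0.0045,0.0124,0.0027,0]],
])

```text
clock: 2.65
tcp_pos: [561.5, 96.0, 421.7]
eef_rot: [-0.554, 0.437, -0.439, 0.556]
force: [-0.3, -0.4, 0.2]
opening: -0.0
```

```bash
python3 go.py 562 93 336 13.1 0 4;python3 - <<'E'
from h import *
for n in("side","top"):
    c=arm.capture(n); cv2.imwrite(f"pics/{n}3.png",crop(c,200,360,80,240,3.75) if n=="side" else crop(c,190,410,130,260,3.6))
E
```

```text
tcp [561.5  96.  421.7] toolx [ 0.232 -0.973  0.   ] y [ 0.003  0.    -1.   ] z [0.973 0.232 0.003]
[0.0008, 0.0214, -0.0001, -0.0008, 0.0013, 0.0001]
[-0.04  0.15  1.6   0.    1.38 -0.27] [-0.3 -0.4  0.2] 2.65
```

View pics/side3.png

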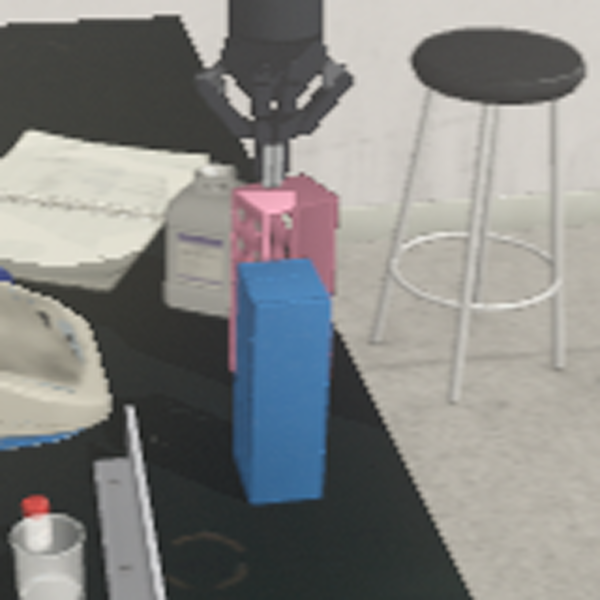

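View pics/top3.png

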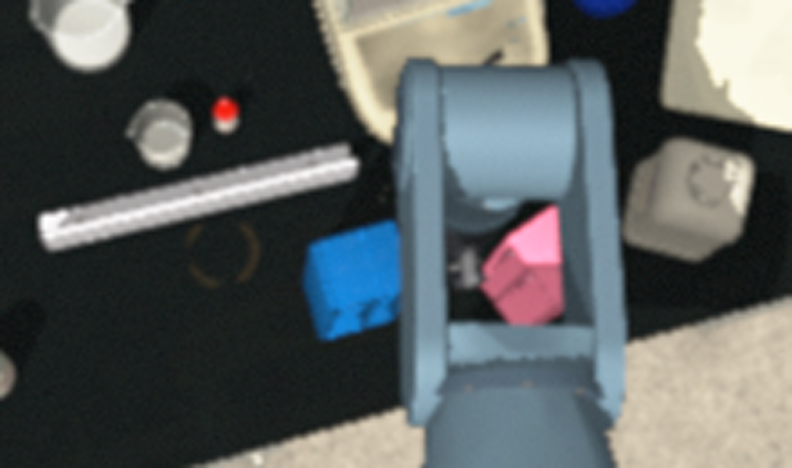

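Call:
servo_tool([
  [[0.001,0.0215,0,-0.0008,0.0013,0,0],[0.001,0.0215,0,-0.0008,0.0013,0,0],[0.001,0.0215,0,-0.0008,0.0013,0,0],[0.001,0.0215,0,-0.0008,0.0013,0,0],[0,0,0,0,0,0,0]],
])

```text
clock: 3.38
tcp_pos: [564.3, 83.4, 333.1]
eef_rot: [0.551, -0.444, 0.444, -0.55]
force: [-0.7, 0.1, -0.2]
opening: 0.0
```

```bash
python3 go.py 562 93 336 13.1 0 1;python3 - <<'E'
from h import *
for n in("side","top"):
    c=arm.capture(n); cv2.imwrite(f"pics/{n}4.png",crop(c,200,360,80,240,3.75) if n=="side" else crop(c,190,410,130,260,3.6))
E
```

```text
tcp [564.3  83.4 333.1] toolx [ 0.212 -0.977  0.   ] y [-0.001 -0.001 -1.   ] z [ 0.977  0.212 -0.001]
[-0.0099, -0.0029, -0.0002, 0.0015, -0.0152, 0.0004]
[-0.06  0.24  1.68 -0.    1.22 -0.27] [-0.7  0.1 -0.2] 3.375
```

View pics/side4.png

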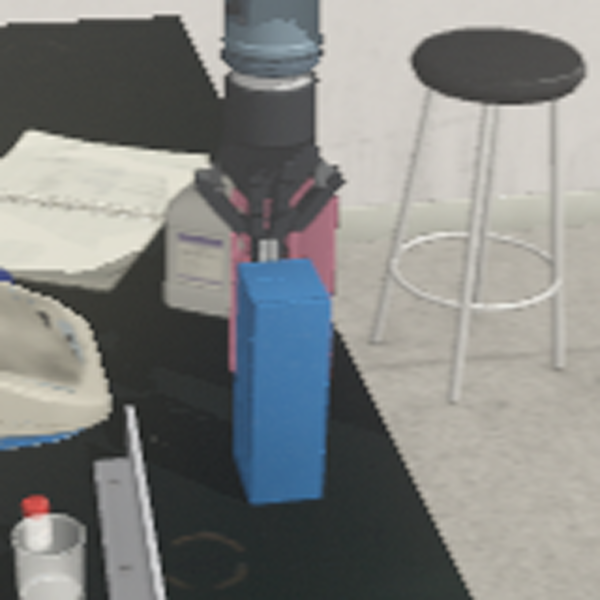

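View pics/top4.png

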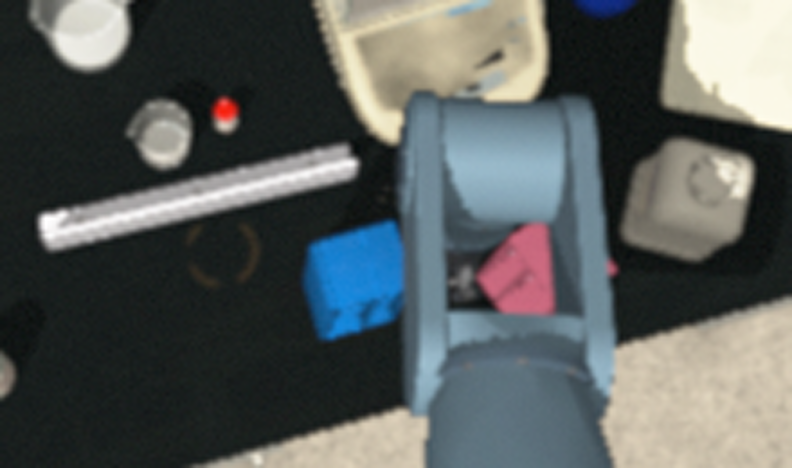

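Call:
servo_tool([
  [[-0.008,0,0,0.001,-0.012,0,0],[-0.008,0,0,0,-0.003,0,0],[-0.008,0,0,0,0,0,0],[-0.008,0,0,0,0,0,0],[-0.008,0,0,0,0,0,0]],
])

```text
clock: 4.1
tcp_pos: [556.6, 125.2, 338.9]
eef_rot: [-0.552, 0.437, -0.442, 0.556]
force: [-0.1, -0.3, -0.5]
opening: 0.0
```

```bash
python3 go.py 546 160 336 13.1 0 8;python3 - <<'E'
from h import *
for n in("side",):
    c=arm.capture(n); cv2.imwrite(f"pics/{n}5.png",crop(c,200,360,80,240,3.75) if n=="side" else crop(c,190,410,130,260,3.6))
E
```

```text
tcp [556.6 125.2 338.9] toolx [ 0.228 -0.974  0.003] y [ 0.01  -0.001 -1.   ] z [0.974 0.228 0.009]
[-0.0045, 0.0004, -0.0003, -0.0012, 0.0001, 0.0004]
[ 0.01  0.23  1.68 -0.    1.21 -0.22] [-0.1 -0.3 -0.5] 4.1
```

View pics/side5.png

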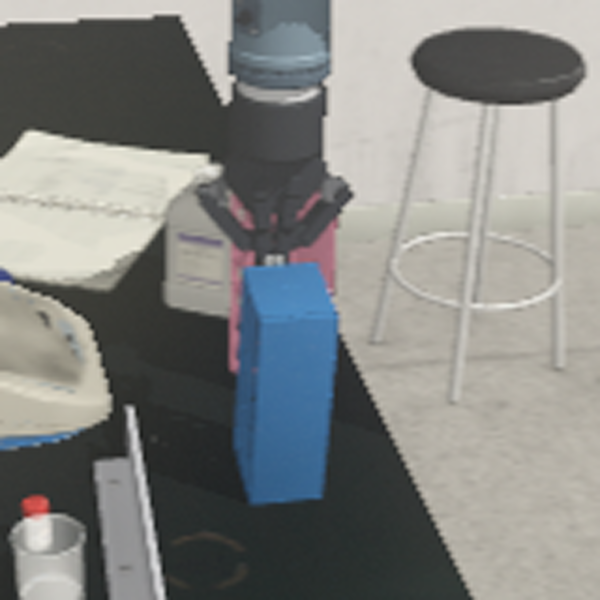

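Call:
servo_tool([
  [[-0.007,0,0,-0.008,0,0.002,0],[-0.007,0,0,0,0,0,0],[-0.007,0,0,0,0,0,0],[-0.007,0,0,0,0,0,0],[-0.007,0,0,0,0,0,0]],
])

```text
clock: 4.78
tcp_pos: [547.7, 162.4, 338.5]
eef_rot: [0.554, -0.439, 0.439, -0.554]
force: [-0.8, -0.7, -0.6]
opening: -0.001
```

```bash
python3 go.py 536 195 336 13.1 0 4;python3 - <<'E'
from h import *
for n in("side",):
    c=arm.capture(n); cv2.imwrite(f"pics/{n}6.png",crop(c,200,360,80,240,3.75) if n=="side" else crop(c,190,410,130,260,3.6))
E
```

```text
tcp [547.7 162.4 338.5] toolx [ 0.228 -0.974 -0.   ] y [-0.  0. -1.] z [ 0.974  0.228 -0.   ]
[-0.0086, 0.0006, -0.001, 0.0, 0.0004, -0.0]
[ 0.08  0.24  1.68  0.    1.22 -0.15] [-0.8 -0.7 -0.6] 4.775
```

View pics/side6.png

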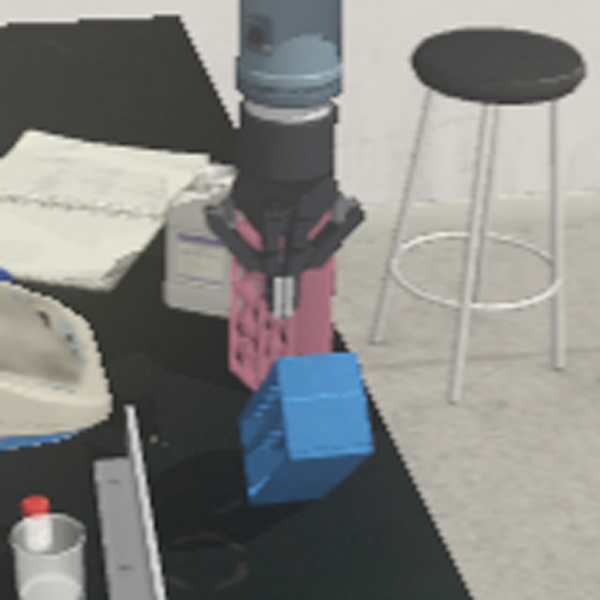

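Call:
servo_tool([
  [[0,-0.012,0,0,0,0,0],[0,-0.01,0,0,0,0,0],[0,0,0,0,0,0,0],[0,0,0,0,0,0,0],[0,0,0,0,0,0,0]],
])

```text
clock: 5.45
tcp_pos: [547.7, 162.7, 362.9]
eef_rot: [-0.554, 0.439, -0.44, 0.555]
force: [-0.4, -0.0, 0.1]
opening: 0.001
```

```bash
python3 - <<'E'
from h import *
for n in("side","top"):
    c=arm.capture(n); cv2.imwrite(f"pics/{n}7.png",crop(c,200,360,120,280,3.75) if n=="side" else crop(c,190,410,130,260,3.6))
E
```

```text
(no output)
```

View pics/side7.png

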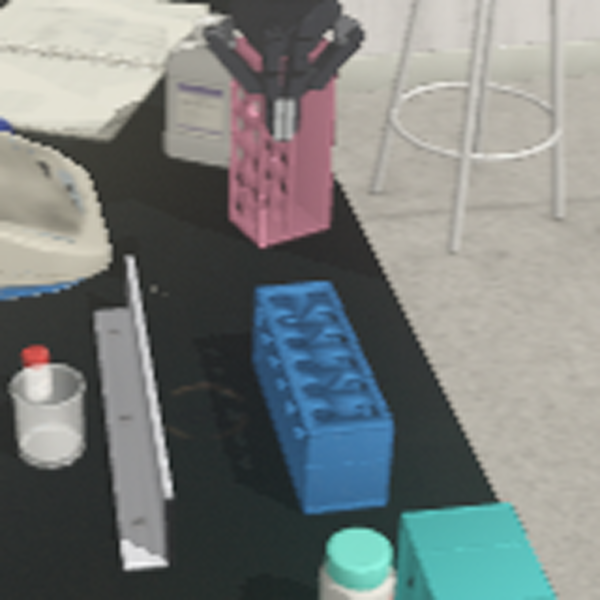

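View pics/top7.png

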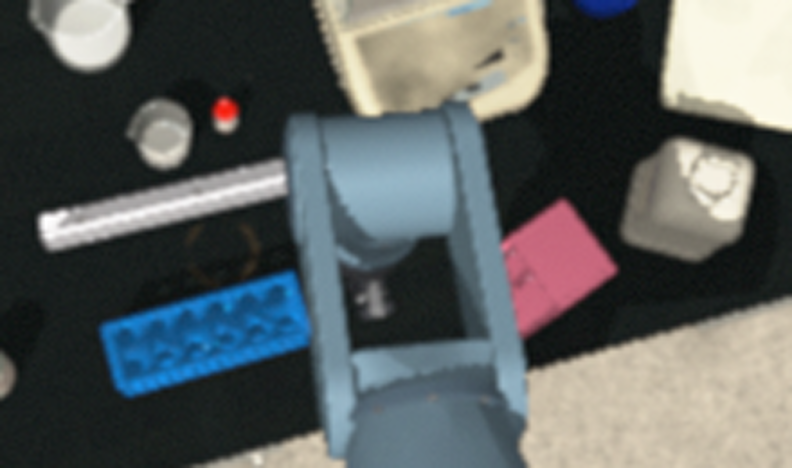

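```bash
cat >> h.py <<'E'
from scipy.optimize import least_squares
def rackm(q):
    n=np.array([-np.sin(q[2]),np.cos(q[2])]);e=np.array([np.cos(q[2]),np.sin(q[2])])
    f=lambda a,b,z:np.r_[q[:2]+31*a*e+95*b*n,z]
    return np.array([f(1,-1,77),f(-1,-1,77),f(-1,1,77),f(1,1,77),f(1,1,0),f(-1,1,0),f(-1,-1,0),f(1,-1,0)])
def rail(q=(639.5,295,.223)):
    n=np.array([-np.sin(q[2]),np.cos(q[2])]);e=np.array([np.cos(q[2]),np.sin(q[2])])
    f=lambda a,b,z:np.r_[q[:2]+a*e+b*n,z]
    return np.array([f(0,-160,60),f(0,160,60),f(0,160,0),f(35,160,0),f(35,-160,0),f(0,-160,0),f(0,-160,60),f(0,160,60),f(0,160,0),f(0,-160,0)])
def inrail(q,r=(639.5,295,.223)):
    d=np.array(q[:2])-r[:2];return np.cos(r[2])*d[0]+np.sin(r[2])*d[1],-np.sin(r[2])*d[0]+np.cos(r[2])*d[1],np.degrees(q[2]-r[2])
def fit(s,pts,q0):
    """pts: (crop px, corner idx), side crop at 200,120 x3.75"""
    r=least_squares(lambda q:np.concatenate([proj(s,rackm(q)[i])[0]-sc(u) for u,i in pts]),q0);print("rack",r.x.round(3),"inrail",np.round(inrail(r.x),1),r.fun.reshape(-1,2).round(1).tolist());return r.x
E
python3 - <<'E'
from h import *
s=arm.capture("side");t=arm.capture("top")
q=fit(s,[((256,287),0),((332,282),1),((392,425),2),((302,435),3),((308,513),4),((386,505),5)],[520,280,.22])
M=rackm(q);L=[(M[[0,1,2,3,0]],(0,255,255)),(M[[3,4,5,2]],(0,255,255)),(rail(),(0,0,255))]
a=crop(s,200,360,120,280,3.0,L);b=crop(t,190,410,130,260,3.6,L)
cv2.imwrite("pics/s8.png",a);cv2.imwrite("pics/t8.png",b)
E
python3 go.py 400 250 330 102.8 0 10
```

```text
rack [5.08439e+02 2.94031e+02 2.54000e-01] inrail [-128.    28.     1.8] [[0.2, -0.2], [-0.2, -0.5], [0.2, -0.1], [1.3, -0.5], [-1.4, 0.7], [-0.2, 0.5]]
tcp [547.7 162.9 362.7] toolx [ 0.228 -0.974 -0.   ] y [ 0.001  0.    -1.   ] z [0.974 0.228 0.001]
[-0.0189, 0.0033, -0.002, -0.0001, -0.1564, 0.0001]
[ 0.08  0.21  1.66  0.    1.27 -0.15] [-1.1 -0.2  0.8] 5.65
```

View pics/t8.png

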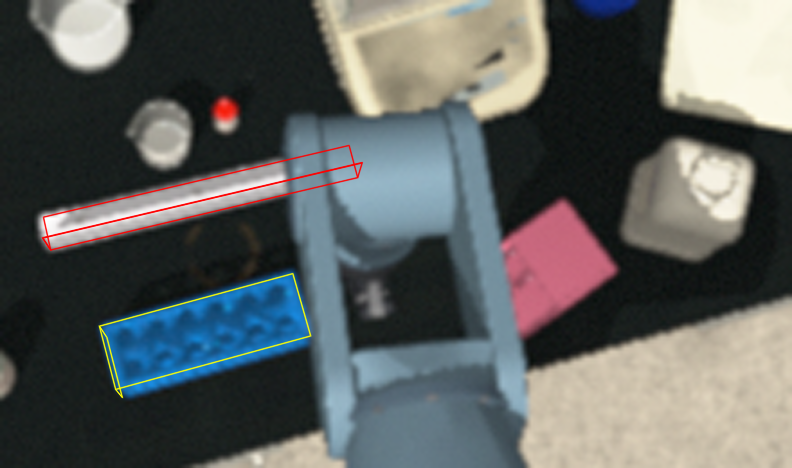

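View pics/s8.png

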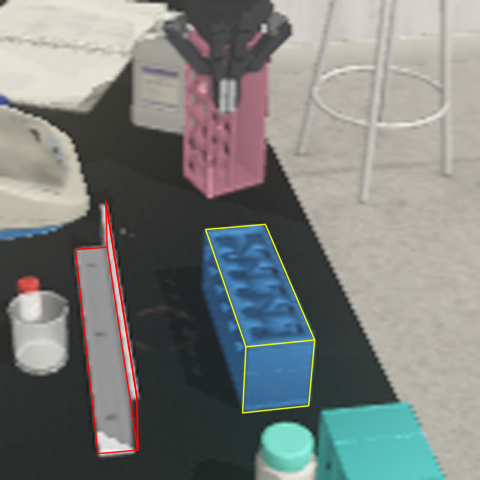

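```bash
python3 go.py 427 276 330 102.8 -8 10
```

```text
tcp [547.7 162.9 362.7] toolx [ 0.228 -0.974 -0.   ] y [ 0.001  0.    -1.   ] z [0.974 0.228 0.001]
[-0.0184, 0.0022, 0.002, 0.0108, -0.1561, -0.0109]
[ 0.08  0.21  1.66  0.    1.27 -0.15] [-1.1 -0.2  0.8] 5.65
```

Call:
servo_tool([
  [[-0.0184,0.0022,0.002,0.0108,-0.156,-0.011,0],[-0.0184,0.0022,0.002,0.0108,-0.156,-0.011,0],[-0.0184,0.0022,0.002,0.0108,-0.156,-0.011,0.5],[-0.0184,0.0022,0.002,0.0108,-0.156,-0.011,1],[-0.0184,0.0022,0.002,0.0108,-0.156,-0.011,1],[-0.0184,0.0022,0.002,0.0108,-0.156,-0.011,1],[-0.0184,0.0022,0.002,0.0108,-0.156,-0.011,1],[-0.0184,0.0022,0.002,0.0108,-0.156,-0.011,1]],
])

```text
clock: 6.65
tcp_pos: [460.0, 272.3, 336.2]
eef_rot: [-0.701, -0.023, -0.06, 0.71]
force: [0.4, 0.1, -0.7]
opening: 0.999
```

```bash
python3 go.py 427 276 300 102.8 -8 3
```

```text
tcp [460.  272.3 336.2] toolx [ 0.992 -0.053  0.117] y [ 0.117  0.009 -0.993] z [0.051 0.999 0.015]
[-0.0124, 0.0106, 0.0015, 0.0068, -0.0915, -0.0068]
[ 0.32  0.13  1.81 -0.03  1.08 -1.18] [ 0.4  0.1 -0.7] 6.65
```

Call:
servo_tool([
  [[-0.0124,0.0106,0.0015,0.0068,-0.0915,-0.0068,1],[-0.0124,0.0106,0.0015,0.0068,-0.0915,-0.0068,1],[-0.0124,0.0106,0.0015,0.0068,-0.0915,-0.0068,1],[0,0,0,0,0,0,1]],
])

```text
clock: 7.15
tcp_pos: [424.3, 276.4, 298.4]
eef_rot: [-0.695, -0.131, 0.034, 0.706]
force: [0.3, 1.2, 0.3]
opening: 1.0
```

```bash
python3 go.py 427 276 190 102.8 -8 4;python3 - <<'E'
from h import *
for n in("side","top"):
    c=arm.capture(n); cv2.imwrite(f"pics/{n}9.png",crop(c,200,360,120,280,3.75) if n=="side" else crop(c,190,410,130,260,3.6))
E
```

```text
tcp [424.3 276.4 298.4] toolx [0.963 0.23  0.138] y [ 0.135  0.032 -0.99 ] z [-0.233  0.973 -0.001]
[-0.0031, 0.0269, -0.0002, -0.0003, 0.0028, -0.0002]
[ 0.35  0.12  1.92 -0.02  0.97 -1.45] [0.3 1.2 0.3] 7.15
```

View pics/side9.png

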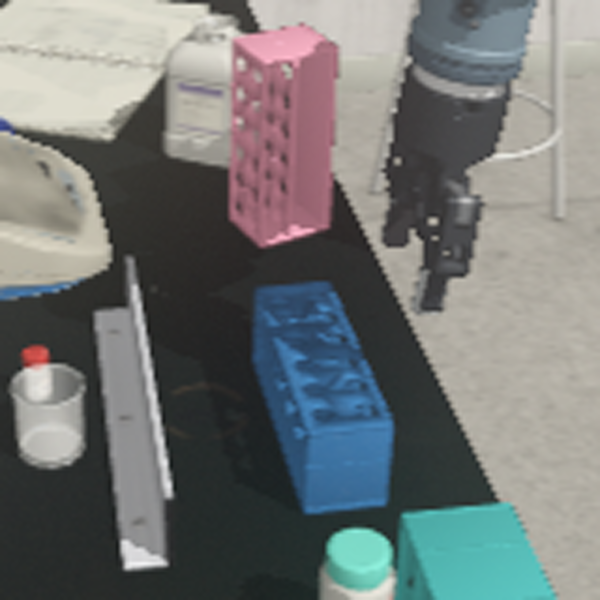

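Call:
servo_tool([
  [[-0.003,0.026,0,0,0.003,0,1],[-0.003,0.026,0,0,0.003,0,1],[-0.003,0.026,0,0,0.003,0,1],[-0.003,0.02,0,0,0.003,0,1],[0,0,0,0,0,0,1]],
])

```text
clock: 7.88
tcp_pos: [433.9, 278.0, 203.5]
eef_rot: [-0.694, -0.128, 0.021, 0.708]
force: [0.4, -0.7, 0.4]
opening: 0.997
```

```bash
python3 go.py 542 302 190 102.8 -8 10;python3 - <<'E'
from h import *
for n in("side","top"):
    c=arm.capture(n); cv2.imwrite(f"pics/{n}10.png",crop(c,200,360,120,280,3.75) if n=="side" else crop(c,190,410,130,260,3.6))
E
```

```text
tcp [433.9 278.  203.5] toolx [0.966 0.207 0.152] y [ 0.148  0.035 -0.988] z [-0.21   0.978  0.003]
[0.0108, 0.003, 0.0, -0.0002, -0.0012, 0.0013]
[ 0.34  0.3   1.94 -0.02  0.75 -1.42] [ 0.4 -0.7  0.4] 7.875
```

View pics/side10.png

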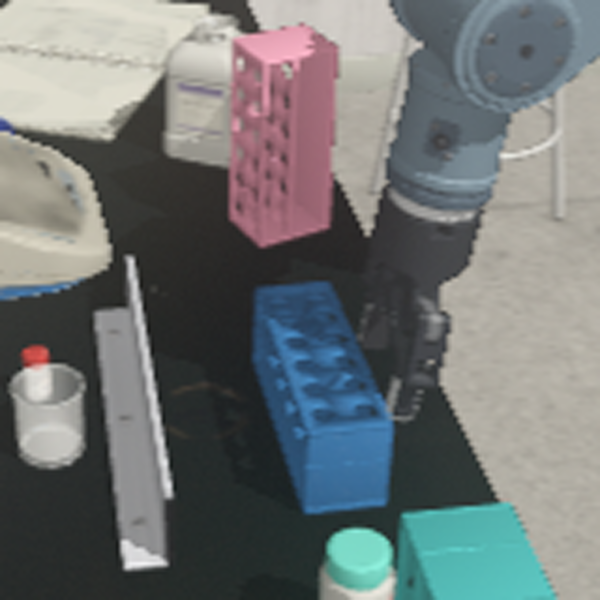

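View pics/top10.png

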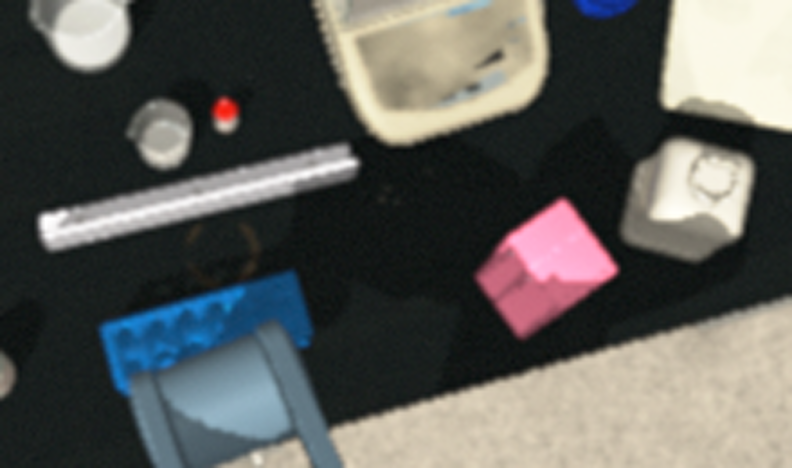

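```bash
python3 - <<'E'
from h import *
s=arm.capture("side");A=cur()
for L in(160,173):
  for dx in(-11,11):
    for dz in (43,57):
      P=A[:3,3]*1000+A[:3,:3]@np.array([dx,L,dz]); print(L,dx,dz,P.round(),((proj(s,P)[0]-[200,120]+.5)*3.75-.5).round())
E
python3 go.py 430 276 189 102.8 -8 2
```

```text
160 -11 43 [439. 324.  46.] [410. 413.]
160 -11 57 [436. 338.  46.] [414. 425.]
160 11 43 [460. 329.  49.] [381. 412.]
160 11 57 [458. 342.  49.] [386. 423.]
173 -11 43 [441. 325.  33.] [406. 427.]
173 -11 57 [438. 338.  33.] [410. 439.]
173 11 43 [462. 329.  37.] [378. 425.]
173 11 57 [460. 343.  37.] [382. 437.]
tcp [434.6 278.5 205.5] toolx [0.966 0.208 0.156] y [ 0.152  0.037 -0.988] z [-0.211  0.978  0.004]
[-0.0037, 0.0078, -0.0007, -0.0011, -0.0057, 0.0087]
[ 0.34  0.29  1.94 -0.02  0.75 -1.42] [-0.1 -0.6  0.1] 8.025
```

Call:
servo_tool([
  [[-0.004,0.008,-0.0007,-0.001,-0.006,0.009,1],[-0.004,0.008,-0.0007,-0.001,-0.006,0.009,1],[0,0,0,0,0,0,1]],
])

```text
clock: 8.4
tcp_pos: [430.1, 276.1, 189.4]
eef_rot: [-0.695, -0.129, 0.029, 0.707]
force: [-0.3, -0.3, -0.2]
opening: 0.999
```

```bash
python3 go.py 542 302 189 102.8 -8 10
```

```text
tcp [430.1 276.1 189.4] toolx [0.965 0.22  0.141] y [ 0.137  0.032 -0.99 ] z [-0.223  0.975  0.   ]
[0.0114, 0.0017, 0.0, -0.0, 0.0001, 0.0002]
[ 0.34  0.32  1.95 -0.02  0.73 -1.44] [-0.3 -0.3 -0.2] 8.4
```

Call:
servo_tool([
  [[0.007,0.001,0,0,0,0,1],[0.007,0.001,0,0,0,0,1],[0.007,0.001,0,0,0,0,1],[0.007,0.001,0,0,0,0,1],[0.007,0.001,0,0,0,0,1],[0.007,0.001,0,0,0,0,1]],
])

```text
clock: 9.15
tcp_pos: [473.9, 286.3, 189.4]
eef_rot: [-0.695, -0.128, 0.03, 0.707]
force: [-0.7, -0.2, 1.5]
opening: 1.0
```

```bash
python3 go.py 542 302 189 102.8 -8 10;python3 - <<'E'
from h import *
for n in("side","top"):
    c=arm.capture(n); cv2.imwrite(f"pics/{n}11.png",crop(c,200,360,120,280,3.75) if n=="side" else crop(c,190,410,130,260,3.6))
E
```

```text
tcp [473.9 286.3 189.4] toolx [0.965 0.221 0.139] y [ 0.136  0.031 -0.99 ] z [-0.223  0.975  0.   ]
[0.0069, 0.001, 0.0, -0.0, 0.0001, 0.0]
[ 0.33  0.4   1.84 -0.02  0.77 -1.45] [-0.7 -0.2  1.5] 9.15
```

View pics/side11.png

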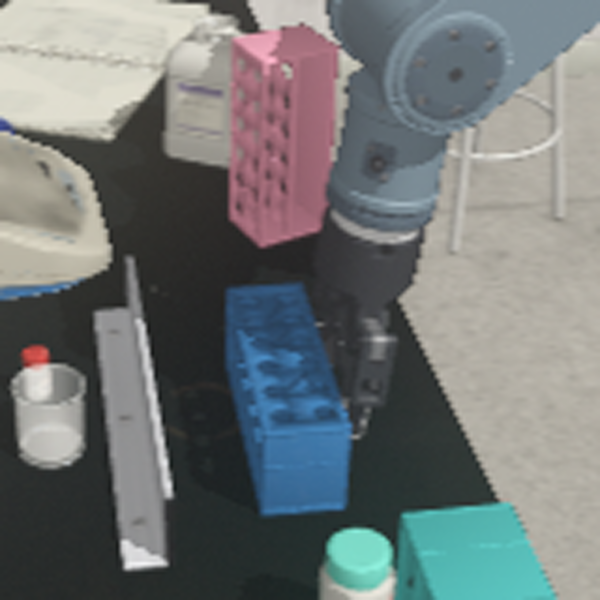

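View pics/top11.png

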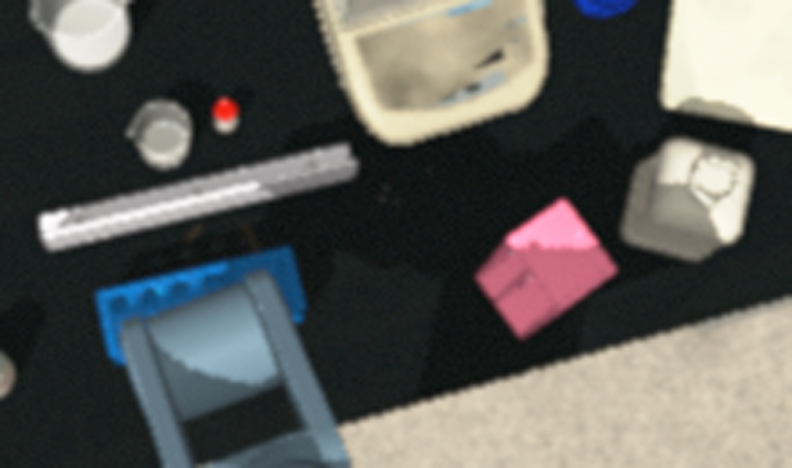

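Call:
servo_tool([
  [[0.007,0.001,0,0,0,0,1],[0.007,0.001,0,0,0,0,1],[0.007,0.001,0,0,0,0,1],[0.007,0.001,0,0,0,0,1],[0.007,0.001,0,0,0,0,1],[0.007,0.001,0,0,0,0,1],[0.006,0.001,0,0,0,0,1]],
])

```text
clock: 10.12
tcp_pos: [524.4, 297.7, 189.1]
eef_rot: [-0.695, -0.128, 0.03, 0.707]
force: [-2.1, -1.1, 1.0]
opening: 1.0
```

```bash
python3 go.py 542 302 189 102.8 -8 5;python3 - <<'E'
from h import *
for n in("side","top"):
    c=arm.capture(n); cv2.imwrite(f"pics/{n}12.png",crop(c,200,360,120,280,3.75) if n=="side" else crop(c,190,410,130,260,3.6))
E
```

```text
tcp [524.4 297.7 189.1] toolx [0.965 0.22  0.14 ] y [ 0.136  0.031 -0.99 ] z [-0.223  0.975  0.   ]
[0.0036, 0.0005, 0.0, -0.0001, 0.0002, 0.0001]
[ 0.32  0.48  1.71 -0.02  0.81 -1.46] [-2.1 -1.1  1. ] 10.125
```

View pics/side12.png

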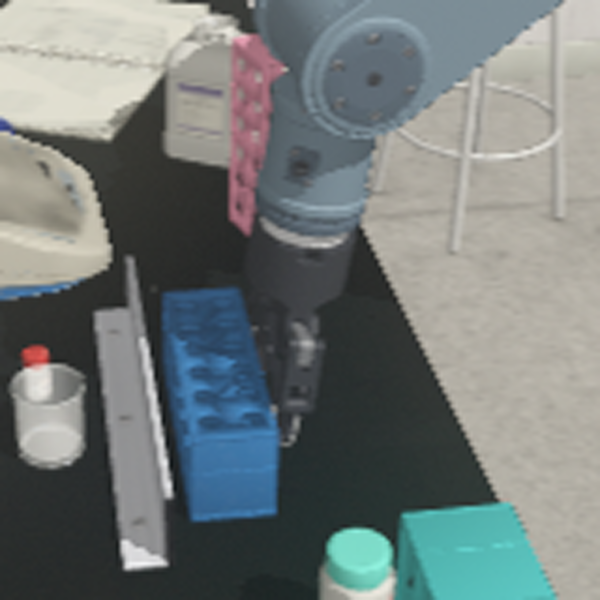

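View pics/top12.png

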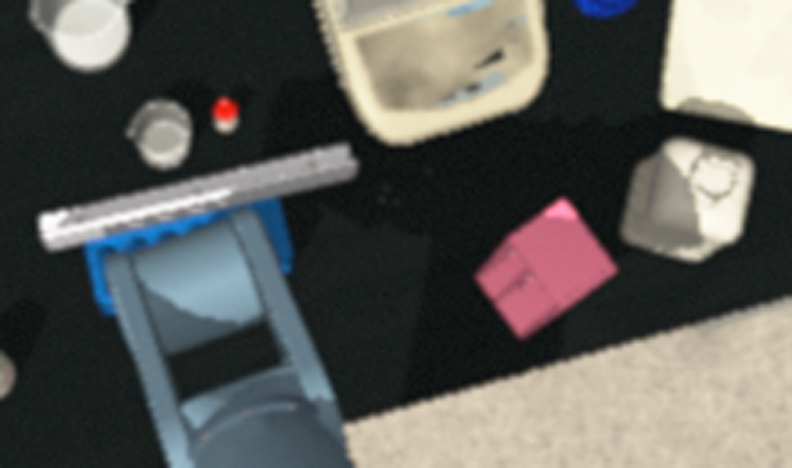

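Call:
servo_tool([
  [[0.004,0.0005,0,0,0,0,1],[0.004,0.0005,0,0,0,0,1],[0.004,0.0005,0,0,0,0,1],[0.003,0.0005,0,0,0,0,1]],
])

```text
clock: 10.72
tcp_pos: [539.8, 301.2, 189.0]
eef_rot: [-0.695, -0.128, 0.03, 0.707]
force: [-2.2, -0.2, 0.9]
opening: 1.004
```

Call:
servo_tool([
  [[0.002,0,0,0,0,0,1],[0.002,0,0,0,0,0,1]],
])

```text
clock: 10.98
tcp_pos: [542.5, 301.9, 188.9]
eef_rot: [-0.696, -0.127, 0.032, 0.706]
force: [-11.2, -2.6, 5.5]
opening: 0.998
```

```bash
python3 - <<'E'
from h import *
print(arm.observe()["force"])
for n in("side","top"):
    c=arm.capture(n); cv2.imwrite(f"pics/{n}13.png",crop(c,200,360,120,280,3.75) if n=="side" else crop(c,190,410,130,260,3.6))
E
```

```text
[-11.16112818  -2.62873604   5.54577384]
```

View pics/side13.png

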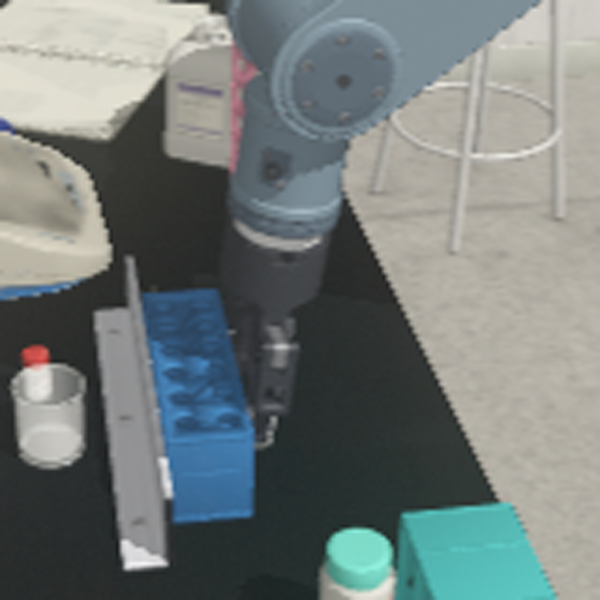

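View pics/top13.png

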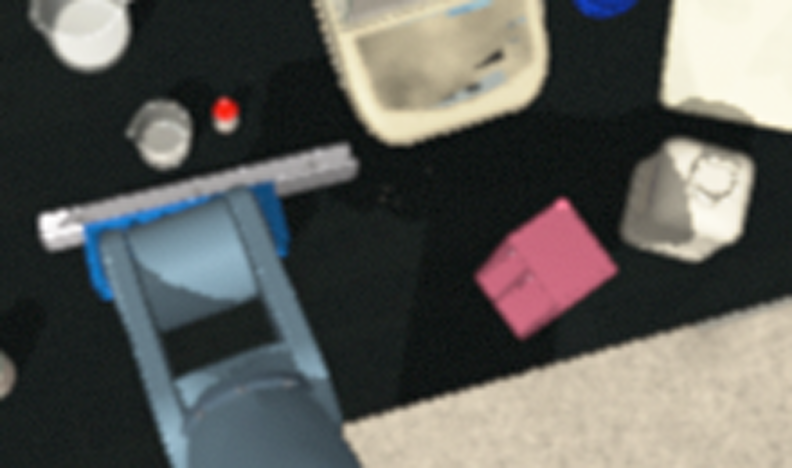

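Call:
servo_tool([
  [[0.001,0,0,0,0,0,1],[-0.006,-0.001,0,0,0,0,1],[-0.01,-0.001,0,0,0,0,1],[-0.02,-0.003,0,0,0,0,1],[-0.03,-0.004,0,0,0,0,1],[-0.03,-0.004,0,0,0,0,1],[-0.01,-0.04,0,0,0,0,1],[0,-0.05,0,0,0,0,1]],
])

```text
clock: 12.08
tcp_pos: [420.1, 273.4, 275.0]
eef_rot: [-0.696, -0.125, 0.033, 0.706]
force: [0.9, 0.4, -0.1]
opening: 1.0
```

```bash
python3 - <<'E'
from h import *
print(arm.observe()["force"])
for n in("side","top"):
    c=arm.capture(n); cv2.imwrite(f"pics/{n}14.png",crop(c,200,360,120,280,3.75) if n=="side" else crop(c,190,410,130,260,3.6))
E
```

```text
[ 0.91016088  0.40456741 -0.1044199 ]
```

View pics/side14.png

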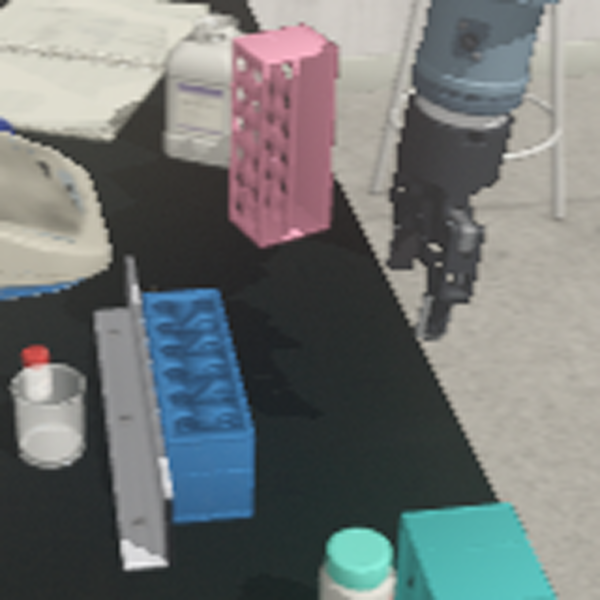

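View pics/top14.png

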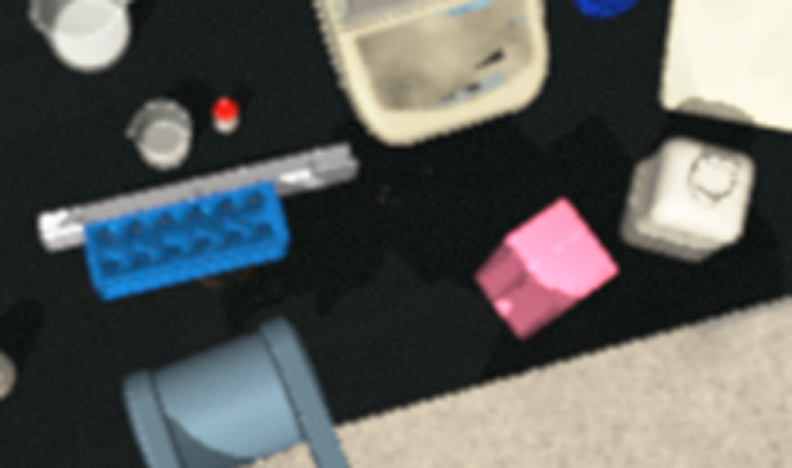

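```bash
python3 - <<'E'
from h import *
s=arm.capture("side");t=arm.capture("top")
q=fit(s,[((143,294),0),((219,290),1),((254,431),2),((164,436),3),((173,521),4),((252,516),5)],[610,320,.22])
e=np.array([np.cos(.223),np.sin(.223)]);n=np.array([-e[1],e[0]])
f=np.r_[np.array([639.5,295])-31*e+n*inrail(q)[1],.223]
L=[(rail(),(0,0,255))]
for m,col in((q,(0,255,255)),(f,(0,255,0))):
    M=rackm(m);L+=[(M[[0,1,2,3,0]],col),(M[[3,4,5,2]],col),(M[[5,6,1]],col)]
cv2.imwrite("pics/s15.png",crop(s,225,285,185,265,7,L));cv2.imwrite("pics/t15.png",crop(t,195,300,160,220,7.5,L))
cv2.imwrite("pics/t15r.png",crop(t,195,300,160,220,7.5))
E
```

```text
rack [6.02014e+02 3.11173e+02 2.22000e-01] inrail [-33.   24.1  -0.1] [[-0.0, -0.9], [0.0, -1.2], [0.2, 0.4], [0.8, 0.9], [-1.3, 0.3], [0.2, -0.2]]
```

View pics/s15.png

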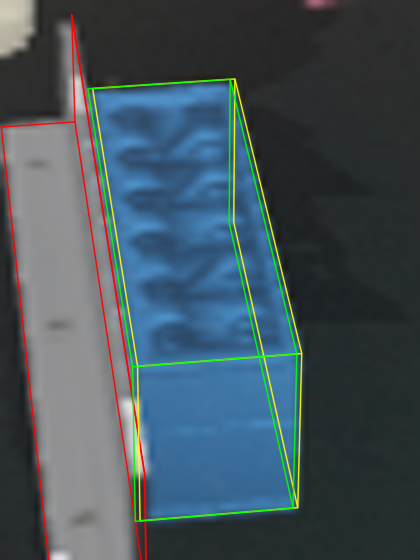

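View pics/t15.png

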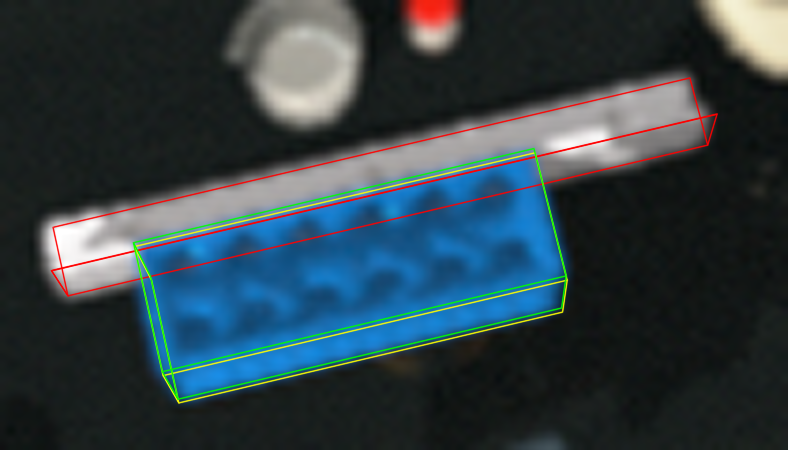

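View pics/t15r.png

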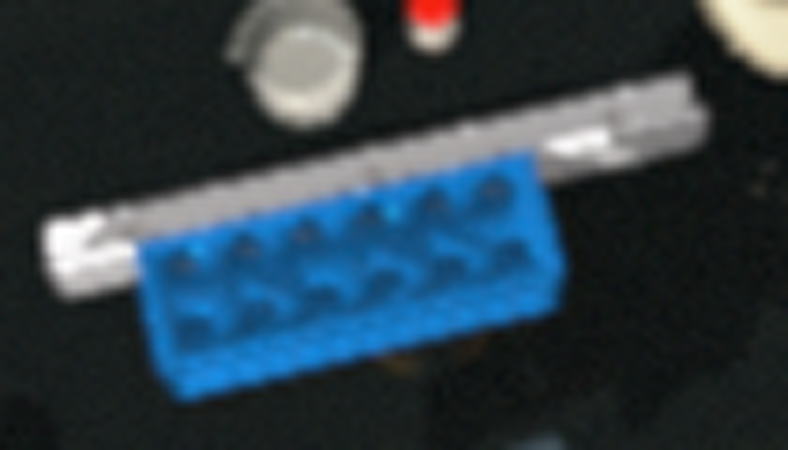

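Call:
servo_tool([
  [[0,0,0,0,0,0,1],[0,0,0,0,0,0,1]],
])

```text
clock: 12.52
tcp_pos: [421.2, 273.6, 274.1]
eef_rot: [-0.696, -0.126, 0.032, 0.706]
force: [-1.0, -0.2, 0.2]
opening: 1.003
```

```bash
python3 -c "
from station import arm
print(arm.close_job())"
```

```text
the job is handed in; nothing more can be done
None
```

The blue rack is on its feet against the stop rail, and I handed the job in at about 12.5 s. I tipped it by pushing near its top with closed fingers. I then slid it about 95 mm to the rail with both open fingers, pushing about 45 mm up.

- **Flush against the rail:** the last push met firm resistance, with the force rising from about 2 N to 11–13 N. A corner fit on the side image put the rack parallel to the rail within 0.1°, but showed a gap of about 2 mm. That is within the calibration error. I take the rack as flush because of the force, but the images alone do not prove it.
- **Within the rail's ends:** the rack's centre is about 24 mm from the rail's middle, so about 40 mm of rail is left beyond its nearer end.
- **Everything else:** the pink rack, bottle, beaker and vial look unmoved in both final views. Only part of the jar and the turquoise rack was in those views, and the arm did not go near them.
- **Robot at hand-in:** clear of everything, with wrist force about 1 N, which is sensor noise.

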